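# Fit a label holder behind the rack's lip and hold it home

## Robot

A 6-joint arm with a two-finger parallel gripper is mounted at the origin on a cart in front of the work surface, level with it; the furniture and walls round the work are solid. World frame = base frame: x ahead of the robot, y to its left, z up, the work surface at z = 0. Lengths are in m, angles in degrees, forces in N, time in s.
With the tool pointing down it reaches from about 0.35 to 0.975 m from the base axis. Payload 17.4 kg.
Tool frame: the origin (TCP) lies on the mounting face of the last link; the fingertips stand 173 mm ahead of it and the grasp point (between the pads) lies 155 mm ahead of it; y points along the fingers, x is the direction in which the jaws open and shut, and the axes are right-handed (so a half turn about y gives the same grasp; the last joint's range is limited). The gripper opens to 85 mm and grips with 20 to 120 N. Pads are 22 mm wide; open, the fingers measure 114 mm over their backs; the gripper's body (76 mm by 85 mm) begins 54 mm behind the grasp point. The pads swing forward as they close: fully open they stand 13 mm farther back than shut.
Start: joints at [-77.166, 6.646, 82.598, -0, 90.757, -2.166], TCP at [0.175, -0.652, 0.405] pointing down, gripper open.
Joint ranges: [-162.19, 162.19], [-47.58, 125.68], [4.15, 143.07], [-65.23, 245.23], [0.69, 171.88], [-170.13, 170.13]. Speed limits (degrees/s): [108.29, 108.29, 127.2, 180, 180, 180].

## Interface

Orientations are given as [roll, pitch, yaw] about the fixed x, y, z axes, in that order (R = Rz(yaw) Ry(pitch) Rx(roll)).
In Python, from plant import status, grab_frame, r gives the robot as it stands.
- The arm moves only by the shell command python3 -m jog 'ROWS' [FORCE]. ROWS is a JSON object of lists of equal length, an entry for each row: "gripper": the closure in counts, from 0 (fully open) to 255 (shut); "linear": the shift along the tool's x, y, z in m, a list of three; "rotation": the turn, a rotation vector about the tool's x, y, z in degrees, a list of three. A call has 1 to 10 rows; each row shifts and turns the pose as measured when the row begins, along the tool's axes as they then stand; what a row does not reach is not made up. A row lasts 1/12 s, in which the tool goes at most 41.7 mm and 7.16 degrees, less where a joint would pass 70% of its speed; a pose out of reach is approached as far as the arm can. A call is refused whole if a number of a shift passes 0.0417 or a number of a turn 7.16, either way. A call with a gripper value outside its range is refused whole. The fingers move at their own pace and stop on an object; FORCE is the grip in N (left out, the last holds). Time passes only in rows, so rows that do not move let the fingers close. It gives the time, the measured TCP pose, the force and the opening at its end, in the units of the state.
- status.read_state(): the state, without advancing time (a new reading comes with each control period).
- grab_frame(name): name is "side" or "top" or "wrist"; returns a dict with "image" (420x560x3 uint8, blue, green, red), "mtx" (3x3 intrinsics, pixels), "rvec" (rotation vector, rad) and "tvec" (3), from world to camera coordinates, as OpenCV has them. Camera axes: x right, y down, z forward; pixel columns grow to the right and rows downward; lengths in m; the calibration is good to about 2 mm. A picture is of the moment at which its call begins. There is no depth.
- r.hand_in(): hands the job in, once; it reports no verdict.
The state is a dict: "time": time; "joints": joint angles; "joint_velocities": joint speeds; "joint_torque": joint torques, N m; "tcp_pos": TCP position; "ee_rot": TCP orientation; "force": force on the tool from outside, world axes, zero at the start; "wrist_torque": the same for the moment, N m; "gripper_width": finger opening in m.
Only numpy, scipy, OpenCV 4.12 (cv2) and the standard library are available. Lean on these libraries where they do the work, as an engineer would, in place of code of your own. Each camera call takes 0.05 s, during which the arm holds its last target.

## Task

Take the blank label holder out of its little stand and push its foot down behind the front lip of the one empty bay of the supply rack, label side to the front like its neighbours, until the sprung sled under it is fully down. Do not force it, and leave the jars on the rack where they stand. Finish still holding the holder in the gripper and pressing it fully home, so that a colleague can tighten the lock screw: do not let go.

Things in the scene. Friction and masses are not known exactly. Their poses are not given: they have to be found in the camera images.
- holder_center (a point): Centre (half-way up) of the loose label holder: white upright plate 6 mm thick (x), 66 wide (y), 52 tall, on top a ribbed grip bar 10 mm thick, 44 wide, 16 tall; 68 mm tall in all, about 60 g. Foot 34 mm below this point, middle of the grip bar 26 mm above it. z up; the -x side carries the blank paper label in a grey frame. It starts upright in the stand, label towards the robot.
- label_face (a point): Point on the label side of the loose holder, 3 mm to -x of holder_center.
- caddy: Grey stand (fixed), 44 x 92 mm and 26 mm high, with one slot 8.5 x 69 mm, 22 mm deep, in which the loose holder stands at the start. Origin: centre of its underside, on the worktop; axes as the holder's.
- bay: The empty bay (fixed, aluminium, 84 mm wide in y), one of three alike along the front edge of the white supply rack; the other two already carry a holder. Origin: centre of its underside, 12 mm above the worktop, mid-slot; z up, -x to the front (robot's side). Its slot opens upward: 9 mm wide (x -4.5 to +4.5 mm), 72 mm long in y.
- bay_lip (a point): Middle of the top of the empty bay's front lip: 6.5 mm to -x of the bay's origin and 28 mm above it. The lip is 4 mm thick, with a thin rim above it that flares to the front, up to 33 mm high; the shelf edge behind the slot is 6 mm thick and 36 mm high. Jars up to 81 mm tall stand on the rack's board, their nearest sides about 45 mm behind the slot.
- bay_sled (a joint): Spring sled in the bottom of the empty bay's slot that carries the holder's foot: 0 = up (holder_center then 50 mm above the bay's origin), 0.008 m = fully down on a hard stop (holder_center 42 mm above it). It pushes up with 2.8 N at the start of its travel, 8.4 N when fully down, and lifts the holder again if let go.
- gel_jar: Tall jar with black cap, 39 mm wide, 81 mm tall, loose on the rack behind one bay; origin: centre of its underside.
- powder_jar: White jar, 41 mm wide, 66 mm tall, loose on the rack behind the middle bay; origin: centre of its underside.
- conditioner_bottle: Slim white bottle, 27 mm wide, 72 mm tall, loose on the rack behind one bay; origin: centre of its underside.
There are look-alikes about, which are no part of the job. What is shaped like the part that bears holder_center but yellow is not meant.

How it is judged (in metres and radians):
On the way, in this order (a step that is already met when the one before it is completed fails the run):
1. the holder is lifted clear of its stand in the gripper (z of holder_center in the frame of caddy above 0.066 m and contact force between the fingers and holder above 0.5 N), for 0.1 s.
2. the holder's foot is down behind the lip of the empty bay (x of holder_center in the frame of bay between -0.004 and 0.004 m and y of holder_center in the frame of bay between -0.006 and 0.006 m and z of holder_center in the frame of bay below 0.058 m), for 0.1 s.
At the end, for the whole second after the job is handed in: The holder stands upright (within 0.15 rad) in the empty bay's slot, centred within 4 mm across and 6 mm along it, its label side to the front, and is pressed down so that the sled is at least 6 of its 8 mm down, with at least 3 N on the bay; the gripper still holds it (over 2 N) and nothing moves (x of holder_center in the frame of bay between -0.004 and 0.004 m and y of holder_center in the frame of bay between -0.006 and 0.006 m and value of joint bay_sled above 0.006 m and z of holder_center in the frame of bay below 0.0455 m and angle between holder_center's own z axis and vertical below 0.15 rad and angle between the y axis of holder_center and the y axis of bay, either way round below 0.12 rad and x of label_face in the frame of bay below 0 m and contact force between the fingers and holder above 2 N and contact force between holder and bay above 3 N and linear speed of holder below 0.02 m/s); the arm keeps its last pose, push and grip.
It fails at once if the holder is forced into the bay with more than 50 N (contact force between holder and bay above 50 N).
It fails at once if a jar on the rack is shoved more than 25 mm or tipped over (distance of gel_jar from where it was at the start of the episode above 0.025 m or angle between gel_jar's own z axis and vertical above 0.4 rad).
It fails at once if a jar on the rack is shoved more than 25 mm or tipped over (distance of powder_jar from where it was at the start of the episode above 0.025 m or angle between powder_jar's own z axis and vertical above 0.4 rad).
It fails at once if a jar on the rack is shoved more than 25 mm or tipped over (distance of conditioner_bottle from where it was at the start of the episode above 0.025 m or angle between conditioner_bottle's own z axis and vertical above 0.4 rad).
It also fails if it takes over 40 s, if anything falls off the work surface, if the arm or the gripper's body presses on something with over 40 N, if the wrist force passes 120 N, or if a joint passes its speed limit or range.

## Working session

There is one attempt and no reset: what is moved stays moved. The work goes in short steps, Python scripts to look and compute and a shell command to move; the robot and the scene stay as the last step left them, time stands still between calls to the robot, and variables do not carry over. Pictures are saved under pics/ and viewed, and the job is handed in when it is done.

```bash
ls; mkdir -p pics; cat > h.py <<'E'
import cv2, numpy as np
from plant import status, grab_frame
def snap(n,fn):
    f=grab_frame(n); cv2.imwrite('pics/'+fn+'.png',f['image']); np.savez('pics/'+fn+'.npz',**{k:np.array(f[k]) for k in('image','mtx','rvec','tvec')}); return f
def load(fn): return dict(np.load('pics/'+fn+'.npz'))
def ray(f,u,v):
    R=cv2.Rodrigues(np.array(f['rvec'],float))[0]; t=np.array(f['tvec'],float).ravel()
    d=R.T@np.linalg.inv(f['mtx'])@np.array([u,v,1.]); return -R.T@t, d/np.linalg.norm(d)
def onz(f,u,v,z):
    c,d=ray(f,u,v); return c+d*(z-c[2])/d[2]
def tri(*obs):
    A=np.zeros((3,3));b=np.zeros(3);L=[]
    for f,u,v in obs:
        c,d=ray(f,u,v);P=np.eye(3)-np.outer(d,d);A+=P;b+=P@c;L.append((c,P))
    x=np.linalg.solve(A,b); return x,[float(np.linalg.norm(P@(x-c))) for c,P in L]
def crop(fn,x0,y0,x1,y1,s,out):
    im=cv2.imread('pics/'+fn+'.png')[y0:y1,x0:x1]; cv2.imwrite('pics/'+out+'.png',cv2.resize(im,None,fx=s,fy=s,interpolation=cv2.INTER_CUBIC))
def proj(f,p): return cv2.projectPoints(np.array(p,float).reshape(-1,3),f['rvec'],f['tvec'],f['mtx'],None)[0].reshape(-1,2)
E
python3 - <<'E'
from h import *
for n in('side','top','wrist'):
    f=snap(n,n+'0')
    c,d=ray(f,280,210); print(n,c.round(3),d.round(3),f['mtx'][0][0])
s=status.read_state();print({k:np.round(v,4).tolist() for k,v in s.items()})
E
```

```text
pics
side [0.221 0.851 0.525] [ 0.298 -0.853 -0.428] 540.1276081063908
top [ 0.296 -0.009  1.11 ] [ 0.193 -0.022 -0.981] 448.1531475394693
wrist [ 0.245 -0.633  0.374] [-0.255 -0.077 -0.964] 331.43138270822396
{'time': 0.15, 'joints': [-77.165, 6.6664, 82.6273, -0.0034, 90.7566, -2.1679], 'joint_velocities': [0.0154, -0.0868, -0.1695, 0.0332, -0.0334, 0.0424], 'joint_torque': [0.0002, -73.2509, -63.2849, -0.0001, 0.0051, -0.0001], 'tcp_pos': [0.1747, -0.652, 0.4041], 'ee_rot': [-90.0015, 0.0504, -74.9972], 'force': [0.307, -0.2783, -0.6169], 'wrist_torque': [0.0687, 0.0024, 0.0109], 'gripper_width': 0.0852}
```

View pics/side0.png

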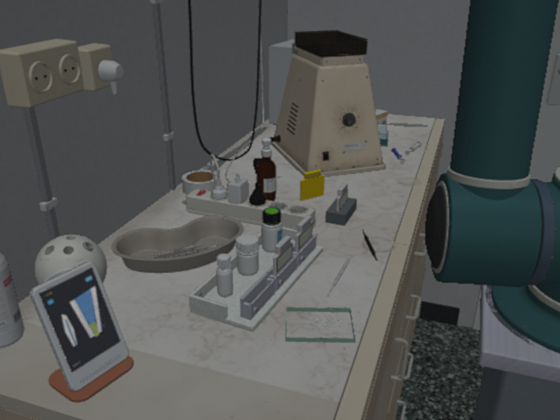

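View pics/top0.png

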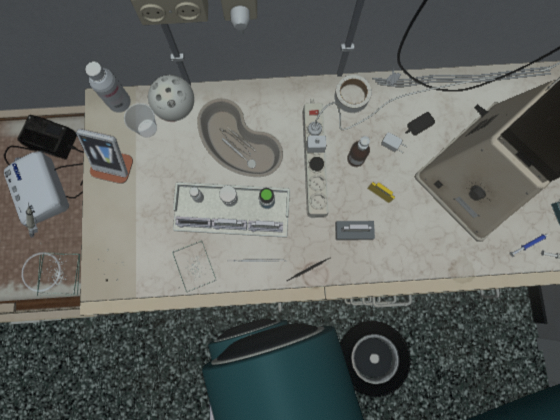

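View pics/wrist0.png

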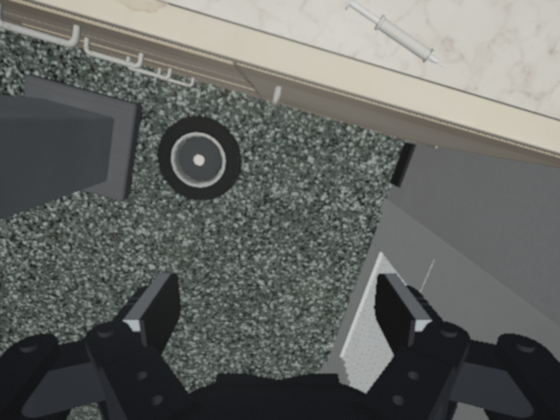

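The side view shows the grey stand with a white holder at (342,205), a yellow look-alike at (313,187) and the rack around (260,270). In the top view the stand is at (354,230), the yellow one at (381,190), and the rack front edge runs (178..282, 224). I'll enlarge these to confirm the part and find the empty bay.

```bash
python3 - <<'E'
from h import *
crop('top0',170,175,300,245,6,'ctop'); crop('side0',190,160,370,320,4.4,'cside'); crop('top0',325,175,400,245,8,'ccad')
E
```

```text
(no output)
```

View pics/ctop.png

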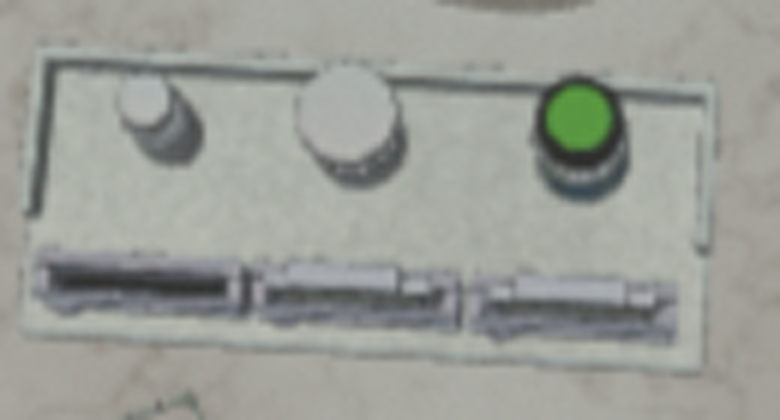

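View pics/cside.png

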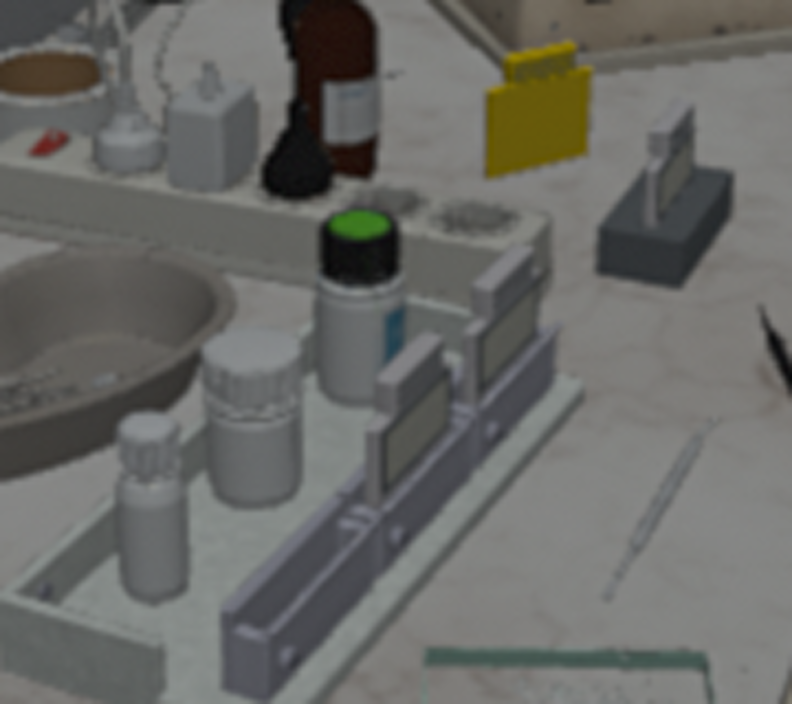

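View pics/ccad.png

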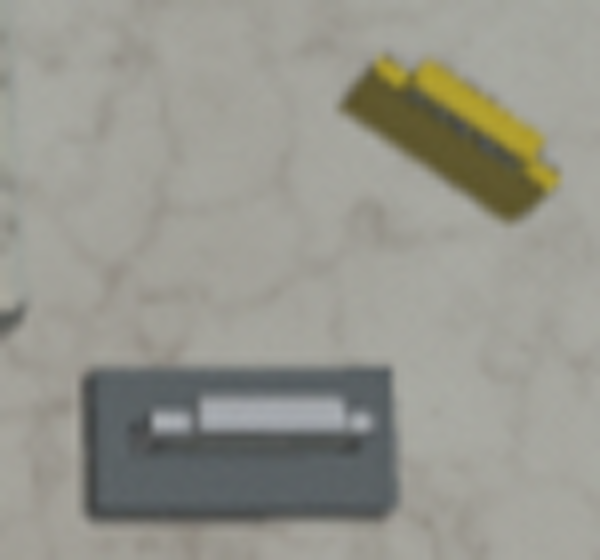

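Candidates:
- **White holder in the grey stand**, top (356,227) and side (343,200): upright, with its label towards the robot. This is the one meant.
- **Yellow one**, top (382,190): excluded by colour.
- **Two white ones in the rack**, top (227,221) and (264,224): these are already seated neighbours.

The empty bay is the leftmost, top (193,222) and side (257,292). Next I'll get rough positions.

```bash
python3 - <<'E'
from h import *
t=load('top0');s=load('side0')
g=lambda c,u,v:(t,325+u/8,175+v/8) if c=='c' else (t,170+u/6,175+v/6)
# caddy top corners, from crop (z .026)
for (u,v) in [(86,372),(392,370),(397,515),(92,518)]: print('cad',onz(*g('c',u,v),.026).round(4))
for (u,v) in [(200,395),(347,395),(347,432),(200,432)]: print('bar',onz(*g('c',u,v),.072).round(4))
S=lambda u,v:(s,190+u/4.4,160+v/4.4)
print('bar end near (left) top', tri(S(658,125),g('c',200,413)))
print('bar end far top', tri(S(692,103),g('c',347,413)))
# bays
for (u,v) in [(48,258),(240,268),(232,290),(50,280)]: print('bay z.045',onz(*g('t',u,v),.045).round(4))
for n,(u,v) in dict(cond=(146,102),powd=(350,115),gel=(580,118)).items(): print(n,onz(*g('t',u,v),dict(cond=.084,powd=.078,gel=.093)[n]).round(4))
E
```

```text
cad [ 0.4723 -0.168   0.026 ]
cad [ 0.467  -0.2618  0.026 ]
cad [ 0.4224 -0.2585  0.026 ]
cad [ 0.4273 -0.1658  0.026 ]
bar [ 0.4559 -0.194   0.072 ]
bar [ 0.4532 -0.2371  0.072 ]
bar [ 0.4422 -0.2359  0.072 ]
bar [ 0.445 -0.193  0.072]
bar end near (left) top (array([ 0.45097055, -0.19296622,  0.07454619]), [0.0007903730318388424, 0.000790373031838848])
bar end far top (array([ 0.44651948, -0.23720891,  0.06986011]), [0.001645271213463251, 0.001645271213463096])
bay z.045 [0.5017 0.2141 0.045 ]
bay z.045 [0.4928 0.1371 0.045 ]
bay z.045 [0.484  0.1406 0.045 ]
bay z.045 [0.4927 0.2135 0.045 ]
cond [0.554  0.1664 0.084 ]
powd [0.5452 0.0873 0.078 ]
gel [ 0.5347 -0.0032  0.093 ]
```

```bash
cat >> h.py <<'E'
from scipy.spatial.transform import Rotation as Ro
def plan(p,yaw,step=.04,rot=7.0,rolls=-90):
    """prints the shifts (tool axes) and turns that lead from the measured pose to p, tool down, yaw"""
    s=status.read_state(); q=np.array(s['tcp_pos'],float); R=Ro.from_euler('xyz',s['ee_rot'],degrees=True); T=Ro.from_euler('xyz',[rolls,0,yaw],degrees=True)
    d=np.array(p)-q; w=np.degrees((R.inv()*T).as_rotvec()); n=int(max(np.ceil(np.abs(d).max()/step),np.ceil(np.linalg.norm(w)/rot),1)); 
    n=int(max(n,np.ceil(np.linalg.norm(d)/step)))
    L=[];W=[]
    for i in range(n):
        L.append(R.inv().apply(d/n).round(4).tolist()); W.append((w/n).round(2).tolist()); R=R*Ro.from_rotvec(w/n,degrees=True)
    print(n,'rows'); print(L);print(W)
def st():
    s=status.read_state(); print('t',round(s['time'],2),'tcp',np.round(s['tcp_pos'],4),'rot',np.round(s['ee_rot'],2),'F',np.round(s['force'],2),'M',np.round(s['wrist_torque'],2),'w',round(s['gripper_width'],4))
E
python3 -c "
from h import *
plan([.45,-.215,.33],-3.2)"
```

```text
14 rows
[[-0.0251, 0.0053, 0.0271], [-0.0225, 0.0053, 0.0292], [-0.0198, 0.0053, 0.0311], [-0.017, 0.0053, 0.0328], [-0.014, 0.0053, 0.0341], [-0.0109, 0.0053, 0.0353], [-0.0077, 0.0053, 0.0361], [-0.0044, 0.0053, 0.0366], [-0.0011, 0.0053, 0.0369], [0.0022, 0.0053, 0.0368], [0.0055, 0.0053, 0.0365], [0.0087, 0.0053, 0.0359], [0.0119, 0.0053, 0.0349], [0.0149, 0.0053, 0.0337]]
[[-0.0, -5.13, -0.0], [-0.0, -5.13, -0.0], [-0.0, -5.13, -0.0], [-0.0, -5.13, -0.0], [-0.0, -5.13, -0.0], [-0.0, -5.13, -0.0], [-0.0, -5.13, -0.0], [-0.0, -5.13, -0.0], [-0.0, -5.13, -0.0], [-0.0, -5.13, -0.0], [-0.0, -5.13, -0.0], [-0.0, -5.13, -0.0], [-0.0, -5.13, -0.0], [-0.0, -5.13, -0.0]]
```

```bash
python3 -m jog '{"gripper":[0,0,0,0,0,0,0,0,0,0],"linear":[[-0.025,0.005,0.027],[-0.022,0.005,0.029],[-0.02,0.005,0.031],[-0.017,0.005,0.033],[-0.014,0.005,0.034],[-0.011,0.005,0.035],[-0.008,0.005,0.036],[-0.004,0.005,0.037],[-0.001,0.005,0.037],[0.002,0.005,0.037]],"rotation":[[0,-5.1,0],[0,-5.1,0],[0,-5.1,0],[0,-5.1,0],[0,-5.1,0],[0,-5.1,0],[0,-5.1,0],[0,-5.1,0],[0,-5.1,0],[0,-5.1,0]]}'; python3 -c "
from h import *
st();plan([.45,-.215,.32],-3.2)"
```

```text
time: 0.98
tcp_pos: [0.3705, -0.3288, 0.3487]
ee_rot: [-89.9, 0.2, -22.3]
force: [1.7, -0.2, 0.6]
gripper_width: 0.0854
t 0.98 tcp [ 0.3705 -0.3288  0.3487] rot [-89.86   0.18 -22.32] F [ 1.74 -0.18  0.57] M [-0.04 -0.02  0.  ] w 0.0854
4 rows
[[0.0076, 0.0072, 0.0339], [0.0104, 0.0072, 0.0331], [0.0131, 0.0072, 0.0321], [0.0157, 0.0072, 0.0309]]
[[-0.04, -4.78, -0.04], [-0.04, -4.78, -0.04], [-0.04, -4.78, -0.04], [-0.04, -4.78, -0.04]]
```

```bash
python3 -m jog '{"gripper":[0,0,0,0,0,0],"linear":[[0.008,0.007,0.034],[0.01,0.007,0.033],[0.013,0.007,0.032],[0.016,0.007,0.031],[0,0,0],[0,0,0]],"rotation":[[0,-4.8,0],[0,-4.8,0],[0,-4.8,0],[0,-4.8,0],[0,0,0],[0,0,0]]}'; python3 -c "
from h import *
st();snap('wrist','w1');st()"
```

```text
time: 1.48
tcp_pos: [0.4535, -0.2018, 0.3185]
ee_rot: [-89.8, 0.1, -1.4]
force: [-0.1, -0.7, 0.8]
gripper_width: 0.0853
t 1.48 tcp [ 0.4535 -0.2018  0.3185] rot [-89.75   0.11  -1.41] F [-0.07 -0.66  0.79] M [-0.03 -0.02 -0.02] w 0.0853
t 1.53 tcp [ 0.4533 -0.2022  0.3185] rot [-89.73   0.11  -1.46] F [-0.52 -0.48 -0.64] M [ 0.03 -0.    0.02] w 0.0855
```

View pics/w1.png

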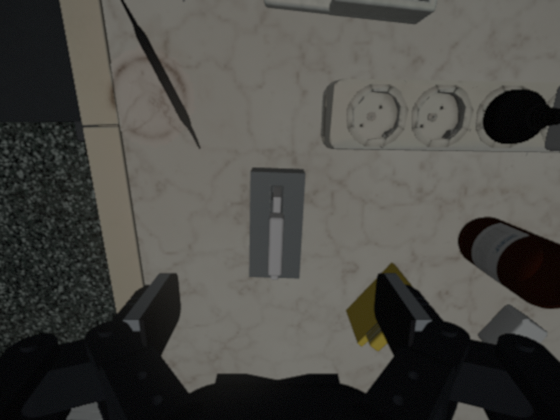

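The wrist view shows the stand at (276,222), the white grip bar at (276,247) and the yellow look-alike at (378,308). I'll segment the bar and the stand.

```bash
python3 - <<'E'
from h import *
crop('w1',235,160,325,290,5,'cw1')
def seg(fn,box):
    f=load(fn);im=f['image'];x0,y0,x1,y1=box
    g=cv2.cvtColor(im,cv2.COLOR_BGR2GRAY)[y0:y1,x0:x1]
    print(np.round(g[::8,::4]).tolist() if 0 else (g.min(),g.max()))
    return f,g
f,g=seg('w1',(240,160,315,285))
for v in (175,200,230,260,275): print(v,cv2.cvtColor(f['image'],cv2.COLOR_BGR2GRAY)[v,244:310].tolist())
E
```

```text
(np.uint8(41), np.uint8(116))
175 [100, 101, 102, 105, 106, 101, 86, 71, 69, 69, 67, 68, 68, 68, 68, 67, 68, 67, 68, 67, 67, 68, 67, 67, 67, 66, 67, 67, 67, 68, 67, 67, 67, 67, 68, 67, 67, 67, 67, 67, 67, 68, 67, 67, 67, 66, 66, 67, 67, 67, 67, 67, 66, 67, 66, 66, 66, 67, 67, 67, 70, 85, 98, 104, 106, 108]
200 [98, 96, 96, 96, 96, 89, 79, 68, 66, 66, 67, 66, 67, 66, 67, 67, 66, 66, 65, 66, 67, 66, 65, 66, 67, 69, 65, 57, 63, 87, 107, 113, 112, 113, 112, 108, 94, 70, 56, 60, 66, 65, 65, 66, 65, 64, 65, 65, 66, 65, 66, 65, 65, 65, 65, 66, 66, 66, 66, 75, 91, 100, 100, 100, 100, 100]
230 [110, 108, 106, 104, 101, 87, 70, 65, 66, 66, 66, 66, 66, 66, 66, 66, 65, 66, 65, 66, 66, 65, 66, 65, 68, 85, 102, 110, 112, 112, 112, 112, 111, 111, 112, 111, 109, 102, 88, 73, 66, 64, 66, 65, 65, 65, 65, 66, 65, 66, 64, 65, 65, 65, 64, 64, 65, 74, 95, 109, 112, 112, 111, 111, 112, 113]
260 [109, 109, 108, 107, 101, 85, 69, 65, 65, 66, 65, 65, 66, 66, 66, 65, 66, 66, 66, 66, 66, 65, 64, 67, 85, 101, 109, 111, 112, 112, 111, 112, 111, 111, 111, 107, 100, 83, 67, 64, 65, 65, 65, 64, 65, 65, 65, 65, 64, 64, 64, 64, 65, 64, 64, 69, 89, 105, 108, 106, 106, 108, 110, 111, 112, 113]
275 [112, 111, 110, 108, 98, 80, 67, 66, 65, 66, 65, 65, 65, 65, 64, 65, 65, 64, 65, 64, 65, 65, 64, 67, 72, 81, 90, 100, 104, 104, 105, 104, 102, 98, 91, 84, 75, 66, 64, 64, 64, 63, 64, 64, 63, 64, 63, 64, 63, 64, 64, 63, 64, 63, 67, 88, 107, 114, 115, 114, 114, 114, 115, 114, 114, 114]
```

View pics/cw1.png

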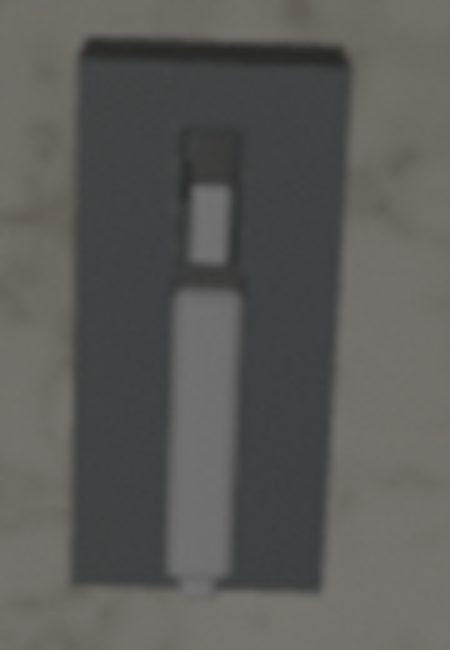

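```bash
python3 - <<'E'
from h import *
f=load('w1');t=load('top0');s=load('side0')
g=lambda x,y:(f,235+x/5-.4,160+y/5-.4)
T=lambda u,v:(t,325+u/8-.44,175+v/8-.44); S=lambda u,v:(s,190+u/4.4-.4,160+v/4.4-.4)
for a,b in [((172,290),(200,395)),((243,290),(200,395))][1:]+[((172,290),(200,432)),((232,577),(347,395)),((167,577),(347,432))]: print('bar tri',tri(g(*a),T(*b))[0].round(4),tri(g(*a),T(*b))[1])
B=[onz(*g(*a),.072) for a in [(243,290),(172,290),(167,577),(232,577)]]; print('bar@.072',np.round(B,4),np.mean(B,0).round(4), np.degrees(np.arctan2(*(B[0]+B[1]-B[2]-B[3])[:2])))
C=[onz(*g(*a),.026) for a in [(346,66),(82,62),(75,582),(321,590)]]; print('cad@.026',np.round(C,4),np.mean(C,0).round(4),np.degrees(np.arctan2(*(C[0]+C[1]-C[2]-C[3])[:2])))
for a,b in [((346,66),(86,372)),((82,62),(92,518)),((75,582),(397,515)),((321,590),(392,370))]: print('cad tri',tri(g(*a),T(*b))[0].round(4))
E
```

```text
bar tri [ 0.4573 -0.1935  0.0716] [0.00034317527337125297, 0.00034317527337123107]
bar tri [ 0.4471 -0.1935  0.0685] [0.0010064882317448998, 0.001006488231744842]
bar tri [ 0.4547 -0.2364  0.0719] [0.0004438339747363252, 0.0004438339747362037]
bar tri [ 0.4446 -0.236   0.071 ] [0.0013291418584092018, 0.0013291418584091452]
bar@.072 [[ 0.4575 -0.1936  0.072 ]
 [ 0.4478 -0.1934  0.072 ]
 [ 0.4457 -0.2364  0.072 ]
 [ 0.4551 -0.2366  0.072 ]] [ 0.4515 -0.215   0.072 ] 3.0029594594378834
cad@.026 [[ 0.4751 -0.1705  0.026 ]
 [ 0.4331 -0.1688  0.026 ]
 [ 0.4276 -0.2597  0.026 ]
 [ 0.4705 -0.2623  0.026 ]] [ 0.4516 -0.2153  0.026 ] 3.1540231394614966
cad tri [ 0.4758 -0.1707  0.0135]
cad tri [ 0.4312 -0.1701  0.0041]
cad tri [ 0.4256 -0.2599  0.0224]
cad tri [ 0.4692 -0.261   0.0273]
```

```bash
python3 -c "
from h import *
plan([.4513,-.215,.26],-3.1,step=.02)"
```

```text
3 rows
[[-0.0005, 0.0195, -0.0044], [-0.0005, 0.0195, -0.0044], [-0.0005, 0.0195, -0.0043]]
[[-0.09, 0.55, -0.04], [-0.09, 0.55, -0.04], [-0.09, 0.55, -0.04]]
```

```bash
python3 -m jog '{"gripper":[100,100,100,100,100],"linear":[[-0.0005,0.0195,-0.0044],[-0.0005,0.0195,-0.0044],[-0.0005,0.0195,-0.0044],[0,0,0],[0,0,0]],"rotation":[[-0.1,0.55,0],[-0.1,0.55,0],[-0.1,0.55,0],[0,0,0],[0,0,0]]}'; python3 -c "
from h import *
st();snap('wrist','w2');plan([.4513,-.215,.219],-3.1,step=.02)"
```

```text
time: 1.95
tcp_pos: [0.4496, -0.2192, 0.2602]
ee_rot: [-90.1, -0.0, -3.6]
force: [0.2, 0.7, 0.4]
gripper_width: 0.0517
t 1.95 tcp [ 0.4496 -0.2192  0.2602] rot [-9.015e+01 -4.000e-02 -3.650e+00] F [0.23 0.72 0.38] M [-0.03 -0.04  0.03] w 0.0517
3 rows
[[0.0005, 0.0137, 0.0014], [0.0005, 0.0137, 0.0014], [0.0005, 0.0137, 0.0014]]
[[0.05, -0.18, 0.01], [0.05, -0.18, 0.01], [0.05, -0.18, 0.01]]
```

View pics/w2.png

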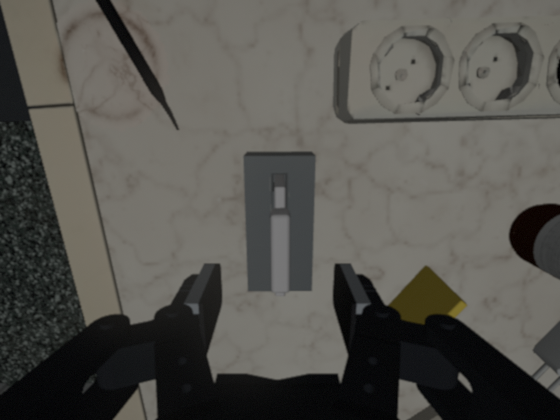

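The bar at (280,253) sits midway between the fingers (left one at 205, right one at 350). I'll re-measure it from this second wrist position.

```bash
python3 - <<'E'
from h import *
f=load('w2');g=cv2.cvtColor(f['image'],cv2.COLOR_BGR2GRAY)
m=(g>88).astype(np.uint8); m[:, :262]=0;m[:,298:]=0;m[:213]=0;m[289:]=0
c=max(cv2.findContours(m,0,1)[0],key=cv2.contourArea);r=cv2.minAreaRect(c);print(r)
b=cv2.boxPoints(r);B=[onz(f,u,v,.0715) for u,v in b];print(np.round(B,4),np.mean(B,0).round(4))
crop('w2',235,145,325,300,3.8,'cw2')
st()
E
```

```text
((279.5, 251.5), (73.0, 17.0), 90.0)
[[ 0.4483 -0.1935  0.0715]
 [ 0.4568 -0.1941  0.0715]
 [ 0.4546 -0.2346  0.0715]
 [ 0.4455 -0.2341  0.0715]] [ 0.4513 -0.2141  0.0715]
t 2.0 tcp [ 0.4496 -0.2191  0.2602] rot [-9.015e+01 -3.000e-02 -3.640e+00] F [-0.13 -0.11 -1.26] M [ 0.04 -0.01  0.02] w 0.0517
```

View pics/cw2.png

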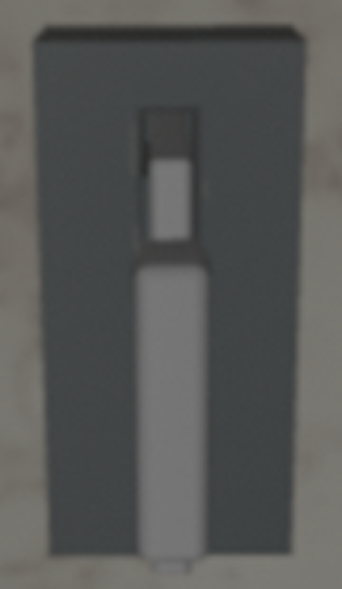

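```bash
python3 -m jog '{"gripper":[100,100,100,100,100],"linear":[[0.0005,0.0138,0.0014],[0.0005,0.0138,0.0014],[0.0005,0.0126,0.0012],[0,0,0],[0,0,0]],"rotation":[[0.05,-0.18,0],[0.05,-0.18,0],[0.05,-0.18,0],[0,0,0],[0,0,0]]}'; python3 -c "
from h import *
st();plan([.4513,-.215,.219],-3.1,step=.02)"
```

```text
time: 2.42
tcp_pos: [0.4516, -0.2157, 0.2193]
ee_rot: [-90.1, -0.2, -3.1]
force: [0.3, -0.3, 0.3]
gripper_width: 0.0523
t 2.42 tcp [ 0.4516 -0.2157  0.2193] rot [-90.06  -0.23  -3.12] F [ 0.28 -0.33  0.27] M [0.01 0.02 0.05] w 0.0523
1 rows
[[-0.0004, 0.0003, 0.0007]]
[[0.06, -0.02, 0.23]]
```

Close with 40 N.

```bash
python3 -m jog '{"gripper":[255,255,255,255,255,255,255,255],"linear":[[0,0,0],[0,0,0],[0,0,0],[0,0,0],[0,0,0],[0,0,0],[0,0,0],[0,0,0]],"rotation":[[0,0,0],[0,0,0],[0,0,0],[0,0,0],[0,0,0],[0,0,0],[0,0,0],[0,0,0]]}' 40; python3 -c "
from h import *
st();snap('wrist','w3')"
```

```text
time: 3.08
tcp_pos: [0.452, -0.2156, 0.2207]
ee_rot: [-90.1, -0.3, -3.1]
force: [0.1, 0.4, -0.0]
gripper_width: 0.0094
t 3.08 tcp [ 0.452  -0.2156  0.2207] rot [-90.09  -0.28  -3.09] F [ 0.13  0.41 -0.03] M [ 0.04  0.06 -0.09] w 0.0094
```

View pics/w3.png

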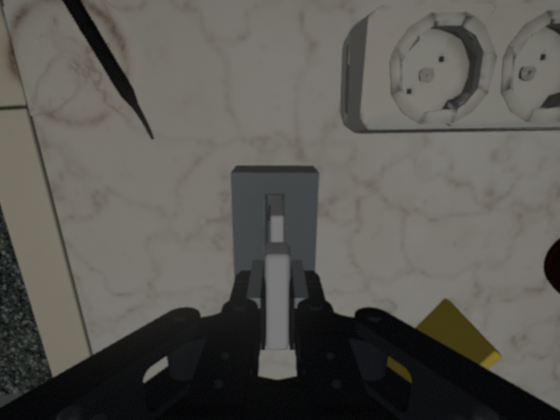

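The gripper has the bar at 9.4 mm opening. Lifting straight up.

```bash
python3 -m jog '{"gripper":[255,255,255,255,255,255,255,255],"linear":[[0,-0.01,0],[0,-0.02,0],[0,-0.025,0],[0,-0.025,0],[0,-0.025,0],[0,-0.015,0],[0,0,0],[0,0,0]],"rotation":[[0,0,0],[0,0,0],[0,0,0],[0,0,0],[0,0,0],[0,0,0],[0,0,0],[0,0,0]]}' 60; python3 -c "
from h import *
st();snap('wrist','w4');snap('side','s4');snap('top','t4')
crop('s4',290,100,420,230,4.5,'cs4')
plan([.483,.075,.345],-6.6)"
```

```text
time: 3.8
tcp_pos: [0.4506, -0.2149, 0.3504]
ee_rot: [-90.1, -0.3, -3.1]
force: [0.7, 0.5, -2.1]
gripper_width: 0.0088
t 3.8 tcp [ 0.4506 -0.2149  0.3504] rot [-90.11  -0.33  -3.09] F [ 0.73  0.54 -2.06] M [-0.04  0.02  0.05] w 0.0088
8 rows
[[0.0021, 0.0004, 0.0364], [0.0018, 0.0004, 0.0364], [0.0015, 0.0004, 0.0364], [0.0013, 0.0004, 0.0364], [0.001, 0.0004, 0.0364], [0.0007, 0.0005, 0.0365], [0.0004, 0.0005, 0.0365], [0.0001, 0.0005, 0.0365]]
[[0.01, 0.44, 0.03], [0.01, 0.44, 0.03], [0.01, 0.44, 0.03], [0.01, 0.44, 0.03], [0.01, 0.44, 0.03], [0.01, 0.44, 0.03], [0.01, 0.44, 0.03], [0.01, 0.44, 0.03]]
```

View pics/cs4.png

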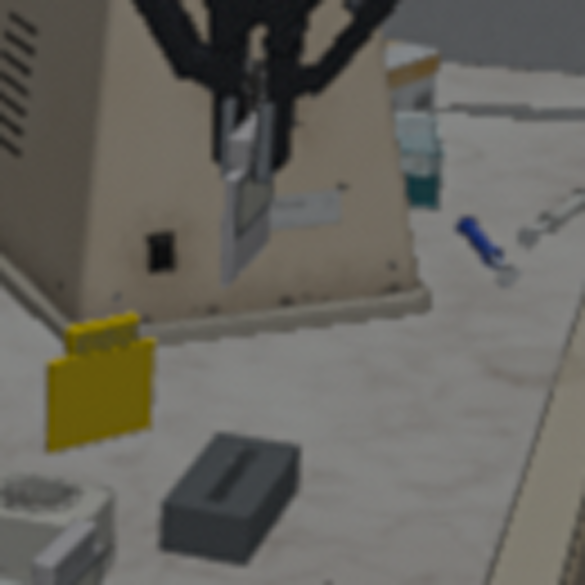

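View pics/w4.png

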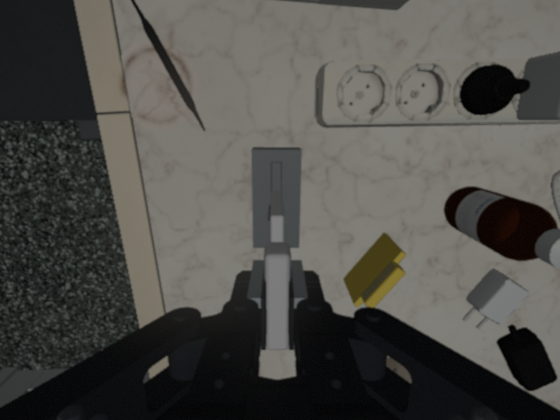

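The holder is out of the stand and upright in the gripper, with its label towards the robot. It sits at the same wrist pixels as before the lift (277,290), so it hasn't slipped. Now to a viewing place beside the empty bay.

```bash
python3 -m jog '{"gripper":[255,255,255,255,255,255,255,255,255,255],"linear":[[0.002,0,0.02],[0.002,0,0.036],[0.0015,0,0.036],[0.001,0,0.036],[0.001,0,0.036],[0.001,0,0.036],[0.0005,0,0.036],[0,0,0.036],[0,0,0.015],[0,0,0]],"rotation":[[0,0.4,0],[0,0.4,0],[0,0.4,0],[0,0.4,0],[0,0.4,0],[0,0.4,0],[0,0.4,0],[0,0.4,0],[0,0.3,0],[0,0,0]]}'; python3 -m jog '{"gripper":[255,255],"linear":[[0,0,0],[0,0,0]],"rotation":[[0,0,0],[0,0,0]]}';python3 -c "
from h import *
snap('wrist','w5');st()"
```

```text
time: 4.78
tcp_pos: [0.4822, 0.0821, 0.3351]
ee_rot: [-90.0, 0.8, -7.1]
force: [1.4, -0.5, -1.4]
gripper_width: 0.0089
time: 4.95
tcp_pos: [0.4819, 0.0828, 0.3328]
ee_rot: [-90.1, 1.0, -6.9]
force: [0.4, -0.2, -0.2]
gripper_width: 0.0089
t 5.0 tcp [0.4819 0.0824 0.3328] rot [-90.09   1.03  -6.95] F [-0.71 -0.17 -0.64] M [-0.02  0.01 -0.01] w 0.009
```

View pics/w5.png

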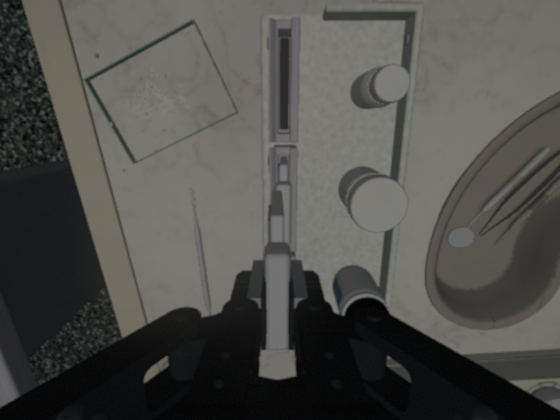

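The wrist view shows the empty bay with its dark slot at (285,84), from (284,38) to (285,130). The held holder is at (278,290). Crop for accurate edges.

```bash
python3 - <<'E'
from h import *
crop('w5',255,5,315,150,4.1,'cw5')
f=load('w5');g=cv2.cvtColor(f['image'],cv2.COLOR_BGR2GRAY)
for v in (30,45,60,75,90,105,120,135): print(v,g[v,262:304].tolist())
for u in (283,286): print(u,g[10:150,u].tolist())
E
```

```text
30 [110, 117, 120, 121, 121, 121, 113, 103, 95, 85, 83, 83, 82, 86, 92, 87, 68, 56, 53, 53, 55, 54, 55, 54, 55, 55, 56, 55, 59, 79, 95, 101, 101, 101, 102, 102, 97, 94, 105, 117, 119, 119]
45 [109, 115, 120, 121, 112, 94, 87, 95, 94, 85, 82, 82, 82, 86, 92, 90, 84, 76, 57, 45, 43, 42, 43, 42, 42, 42, 51, 70, 75, 82, 95, 101, 101, 103, 103, 103, 100, 100, 110, 120, 123, 122]
60 [114, 117, 120, 120, 121, 119, 112, 101, 92, 85, 82, 82, 82, 86, 92, 89, 82, 71, 50, 42, 42, 43, 42, 42, 41, 44, 57, 72, 78, 86, 98, 102, 103, 103, 104, 103, 100, 110, 121, 123, 123, 123]
75 [113, 118, 120, 119, 119, 117, 110, 100, 92, 85, 83, 82, 82, 85, 92, 88, 81, 71, 52, 42, 42, 44, 42, 41, 41, 43, 55, 70, 80, 90, 100, 103, 103, 105, 105, 101, 97, 107, 119, 120, 121, 120]
90 [105, 112, 116, 119, 119, 120, 113, 104, 93, 85, 82, 82, 82, 85, 92, 88, 81, 72, 51, 42, 41, 42, 41, 42, 41, 46, 64, 75, 84, 97, 102, 104, 105, 106, 105, 100, 103, 115, 127, 128, 128, 127]
105 [109, 119, 125, 126, 126, 123, 114, 102, 93, 86, 83, 82, 81, 86, 91, 88, 81, 71, 53, 42, 42, 42, 41, 42, 41, 52, 77, 84, 86, 99, 105, 105, 106, 1
[... 933 characters left out ...]
42, 50, 77, 99, 104, 90, 78, 94, 107, 109, 109, 108, 108, 106, 103, 115, 120, 105, 79, 71, 89, 105, 108]
286 [110, 110, 110, 109, 109, 112, 116, 118, 117, 108, 104, 105, 105, 106, 106, 107, 105, 100, 85, 65, 55, 54, 53, 54, 53, 54, 56, 61, 51, 43, 42, 42, 41, 42, 42, 42, 42, 41, 42, 42, 41, 41, 42, 41, 41, 40, 42, 41, 42, 40, 41, 41, 41, 41, 41, 42, 41, 42, 40, 41, 40, 41, 40, 41, 41, 41, 40, 42, 42, 41, 42, 41, 40, 41, 41, 40, 40, 41, 40, 41, 41, 41, 41, 40, 42, 41, 41, 41, 40, 42, 40, 42, 42, 41, 42, 41, 40, 41, 43, 40, 42, 41, 42, 42, 42, 42, 40, 42, 42, 42, 41, 40, 41, 42, 42, 41, 42, 41, 50, 79, 99, 102, 90, 76, 94, 107, 110, 108, 108, 109, 108, 104, 115, 118, 103, 78, 71, 91, 105, 109]
```

View pics/cw5.png

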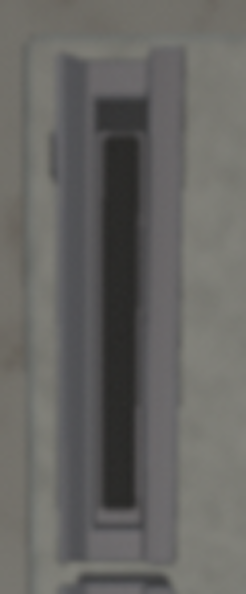

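```bash
python3 - <<'E'
from h import *
f=load('w5');t=load('top0');s=load('side0')
rows=[(60,291.0,298.8),(75,290.8,298.5),(90,290.6,297.7),(105,290.5,297.6),(120,290.5,297.5)]
I=np.array([onz(f,u,v,.048) for v,u,_ in rows]);O=np.array([onz(f,u,v,.048) for v,_,u in rows]);L=np.array([onz(f,279.7,v,.040) for v,_,u in rows])
for n,A in(('shelf in',I),('shelf out',O),('lip in',L)):
    k=np.polyfit(A[:,1],A[:,0],1); print(n,A.round(4).tolist(),'yaw',np.degrees(np.arctan(-k[0])).round(2),'x at y=.18',np.polyval(k,.18).round(4))
E_=[onz(f,285,v,.040)for v in(28.5,130)];print('slot ends z.04',np.round(E_,4),np.mean(E_,0))
E_=[onz(f,285,v,.040)for v in(18.5,141.5)];print('bay ends',np.round(E_,4),np.mean(E_,0))
T=lambda u,v:(t,170+u/6-.42,175+v/6-.42); S=lambda u,v:(s,190+u/4.4-.4,160+v/4.4-.4); W=lambda u,v:(f,255+u/4.1-.38,5+v/4.1-.38)
print('shelf outer +y corner',tri(W(183,48),S(226,610)),tri(W(183,48),T(42,252)),tri(W(183,48),S(226,610),T(42,252)))
print('proj',)
E
```

```text
shelf in [[0.5001, 0.1923, 0.048], [0.4989, 0.1827, 0.048], [0.4976, 0.1727, 0.048], [0.4964, 0.1626, 0.048], [0.4953, 0.1522, 0.048]] yaw -6.78 x at y=.18 0.4985
shelf out [[0.5055, 0.1917, 0.048], [0.5043, 0.182, 0.048], [0.5027, 0.1721, 0.048], [0.5016, 0.162, 0.048], [0.5004, 0.1515, 0.048]] yaw -7.31 x at y=.18 0.5039
lip in [[0.4922, 0.1945, 0.04], [0.491, 0.1845, 0.04], [0.4898, 0.1743, 0.04], [0.4886, 0.1638, 0.04], [0.4873, 0.1531, 0.04]] yaw -6.8 x at y=.18 0.4905
slot ends z.04 [[0.4984 0.2143 0.04  ]
 [0.4905 0.1453 0.04  ]] [0.49441501 0.17977329 0.04      ]
bay ends [[0.4991 0.2205 0.04  ]
 [0.4895 0.1367 0.04  ]] [0.49428026 0.17859804 0.04      ]
shelf outer +y corner (array([0.50724103, 0.21803112, 0.04828936]), [0.0013605751443733166, 0.0013605751443733433]) (array([0.50981416, 0.22301407, 0.02502187]), [0.0013391687468399217, 0.001339168746839885]) (array([0.50652903, 0.21760998, 0.0478279 ]), [0.002240913246615095, 0.0005241120787131549, 0.0017507302723052856])
proj
```

```bash
python3 - <<'E'
from h import *
crop('w5',245,180,310,355,3.4,'cw5b')
f=load('w5');g=cv2.cvtColor(f['image'],cv2.COLOR_BGR2GRAY)
for v in (200,215,230,240,250,270,300,330): print(v,g[v,262:298].tolist())
E
```

```text
200 [107, 105, 114, 120, 121, 122, 121, 113, 97, 80, 71, 68, 67, 67, 67, 66, 66, 65, 65, 68, 88, 109, 116, 116, 117, 116, 111, 103, 89, 89, 101, 106, 106, 102, 103, 112]
215 [108, 105, 114, 119, 119, 105, 78, 56, 62, 77, 84, 86, 87, 87, 86, 87, 86, 87, 86, 84, 78, 80, 100, 114, 116, 115, 110, 99, 86, 90, 103, 107, 106, 105, 108, 116]
230 [109, 105, 111, 117, 117, 103, 81, 71, 84, 102, 112, 117, 117, 117, 116, 117, 116, 116, 116, 112, 104, 95, 102, 113, 115, 114, 109, 96, 86, 92, 103, 107, 106, 103, 108, 117]
240 [109, 106, 112, 116, 117, 107, 86, 72, 82, 100, 110, 115, 116, 115, 116, 115, 114, 114, 114, 111, 101, 93, 100, 113, 115, 114, 106, 94, 88, 96, 105, 107, 105, 104, 111, 120]
250 [112, 100, 82, 68, 66, 66, 67, 67, 66, 65, 66, 67, 65, 67, 66, 66, 66, 66, 66, 66, 67, 65, 67, 64, 63, 61, 58, 63, 84, 100, 103, 103, 101, 101, 110, 119]
270 [51, 50, 62, 83, 99, 106, 110, 113, 115, 115, 115, 115, 115, 115, 114, 115, 114, 114, 115, 114, 114, 113, 114, 112, 107, 100, 92, 78, 56, 46, 50, 51, 51, 51, 51, 50]
300 [32, 30, 28, 43, 79, 101, 108, 111, 113, 114, 113, 113, 114, 113, 113, 113, 113, 113, 113, 113, 113, 113, 113, 109, 103, 95, 72, 38, 26, 27, 30, 45, 74, 91, 93, 93]
330 [24, 26, 24, 33, 63, 92, 106, 111, 112, 114, 113, 113, 113, 112, 112, 113, 112, 113, 112, 113, 112, 112, 111, 107, 100, 84, 57, 28, 22, 24, 22, 22, 15, 14, 16, 15]
```

View pics/cw5b.png

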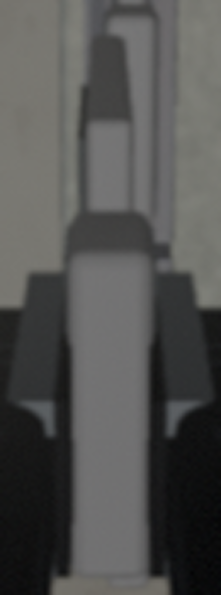

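```bash
python3 - <<'E'
from h import *
f=load('w5');tcp=np.array([.4819,.0824,.3328]);R=Ro.from_euler('xyz',[-90.09,1.03,-6.95],degrees=True)
def rel(u,v,dz):
    # intersect with tool plane y=dz
    c,d=ray(f,u,v);c=R.inv().apply(c-tcp);d=R.inv().apply(d);return (c+d*(dz-c[1])/d[1])*1000
for n,a in dict(bar_end=(276.9,258,.1487),bar270=(276.9,270,.1487),bar330=(276.8,330,.1487),should=(276.4,215,.1647),foot=(277.3,190.5,.2167)).items(): print(n,rel(*a).round(2))
# bay in tool coordinates at this orientation
print(R.inv().apply(np.array([.4942,.1785,.054])-tcp))
E
```

```text
bar_end [-6.000e-02  1.487e+02  2.068e+01]
bar270 [-6.000e-02  1.487e+02  1.557e+01]
bar330 [-1.000e-01  1.487e+02 -1.181e+01]
should [ -0.27 164.7   33.4 ]
foot [1.700e-01 2.167e+02 3.284e+01]
[0.00559281 0.27859198 0.09731994]
```

The holder sits centred on the tool: foot and bar within 0.3 mm, depth as expected. Bay origin is about (0.4942, 0.1785), yaw −6.9°, and the measured shelf height of 0.048 agrees with the text. Next I'll move over the bay.

```bash
python3 -c "
from h import *
plan([.4942,.1785,.320],-6.9,step=.03)"
```

```text
4 rows
[[0.0002, 0.0032, 0.0242], [0.0002, 0.0032, 0.0242], [0.0002, 0.0032, 0.0242], [0.0002, 0.0032, 0.0242]]
[[0.02, -0.01, -0.26], [0.02, -0.01, -0.26], [0.02, -0.01, -0.26], [0.02, -0.01, -0.26]]
```

```bash
python3 -m jog '{"gripper":[255,255,255,255,255,255,255],"linear":[[0,0,0.024],[0,0.003,0.024],[0,0.003,0.024],[0,0.003,0.016],[0,0.003,0.006],[0,0,0],[0,0,0]],"rotation":[[0,0,-0.26],[0,0,-0.26],[0,0,-0.26],[0,0,-0.26],[0,0,0],[0,0,0],[0,0,0]]}'; python3 -c "
from h import *
st();plan([.4942,.1785,.29],-6.9,step=.015)"
```

```text
time: 5.58
tcp_pos: [0.4949, 0.1713, 0.3187]
ee_rot: [-90.2, 0.0, -7.6]
force: [-0.5, -1.4, -1.0]
gripper_width: 0.0089
t 5.58 tcp [0.4949 0.1713 0.3187] rot [-9.021e+01  1.000e-02 -7.560e+00] F [-0.52 -1.42 -0.97] M [-0.06  0.03 -0.01] w 0.0089
2 rows
[[-0.0008, 0.0143, 0.0036], [-0.0008, 0.0144, 0.0036]]
[[0.1, -0.33, -0.01], [0.1, -0.33, -0.01]]
```

```bash
python3 -m jog '{"gripper":[255,255,255,255,255,255],"linear":[[-0.0008,0,0.004],[-0.0008,0.01,0.003],[0,0.012,0],[0,0.007,0],[0,0,0],[0,0,0]],"rotation":[[0.1,-0.33,0],[0.1,-0.33,0],[0,0,0],[0,0,0],[0,0,0],[0,0,0]]}'; python3 -c "
from h import *
st();snap('wrist','w6');snap('side','s6');snap('top','t6');crop('s6',190,160,370,320,4.4,'cs6');plan([.4942,.1785,.275],-6.9,step=.015)"
```

```text
time: 6.08
tcp_pos: [0.4941, 0.1752, 0.2863]
ee_rot: [-90.0, 0.0, -7.1]
force: [0.7, -0.5, 0.1]
gripper_width: 0.0091
t 6.08 tcp [0.4941 0.1752 0.2863] rot [-9.003e+01  4.000e-02 -7.060e+00] F [ 0.74 -0.52  0.12] M [0.02 0.01 0.04] w 0.0091
1 rows
[[-0.0004, 0.0122, 0.0031]]
[[-0.0, -0.14, 0.02]]
```

View pics/w6.png

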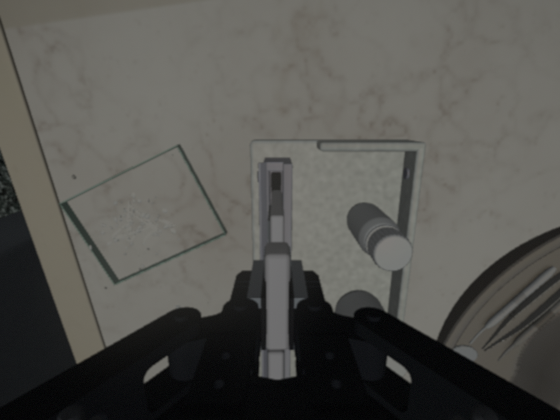

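View pics/cs6.png

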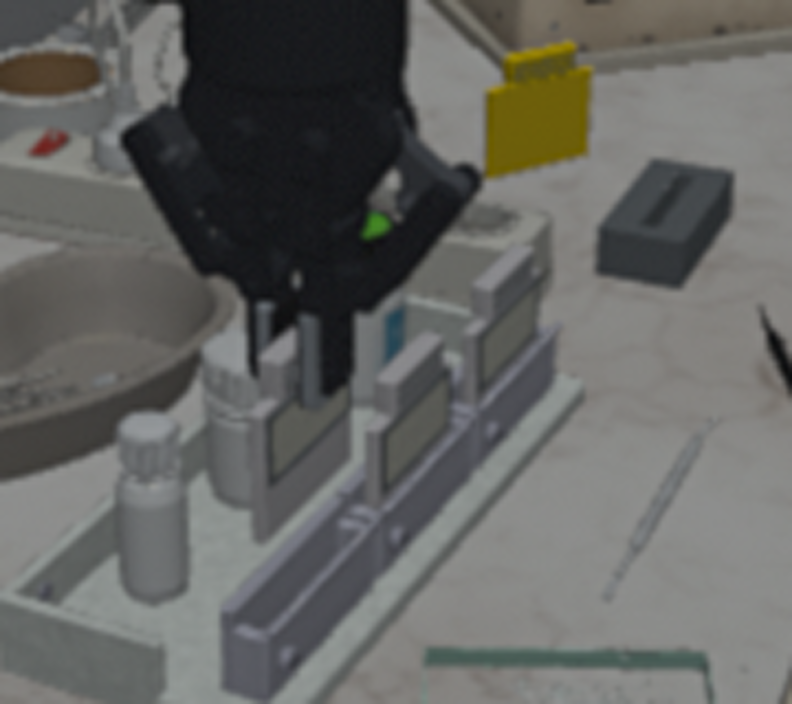

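The holder hangs over the empty bay, label to the front; wrist view w6 shows the slot's far end at (276,180). Before descending I'll check the slot alignment from this second wrist position and the linkage clearance to the bottle.

```bash
python3 - <<'E'
from h import *
crop('w6',250,150,310,260,5,'cw6')
s=load('s6');w=load('w6');t=load('top0')
tcp=np.array([.4941,.1752,.2863]);R=Ro.from_euler('xyz',[-90.03,.04,-7.06],degrees=True);n=R.apply([0,0,1])
def pl(f,u,v,o):
    c,d=ray(f,u,v);p=c+d*(((tcp+n*o)-c)@n)/(d@n);return R.inv().apply(p-tcp).round(4),p.round(4)
S=lambda u,v:(190+u/4.4-.4,160+v/4.4-.4)
for a in [(478,180),(440,235),(200,270),(130,145),(160,210),(258,540),(350,475)]: print(a,pl(s,*S(*a),.0))
print('foot corner',pl(s,*S(258,540),.033))
# bottle: triangulate cap top
print(tri((s,*S(150,425)),(w,390,250)))
g=cv2.cvtColor(w['image'],cv2.COLOR_BGR2GRAY)
for v in (165,175,182,190,205,220,235): print(v,g[v,256:300].tolist())
E
```

```text
(478, 180) (array([-0.0674,  0.0761, -0.    ]), array([0.4272, 0.1834, 0.2103]))
(440, 235) (array([-0.054 ,  0.0986, -0.    ]), array([0.4404, 0.1818, 0.1877]))
(200, 270) (array([0.0388, 0.132 , 0.    ]), array([0.5325, 0.1704, 0.1542]))
(130, 145) (array([0.0652, 0.0894, 0.    ]), array([0.5587, 0.1672, 0.1968]))
(160, 210) (array([ 0.0541,  0.112 , -0.    ]), array([0.5477, 0.1685, 0.1742]))
(258, 540) (array([0.0185, 0.238 , 0.    ]), array([0.5123, 0.1728, 0.0483]))
(350, 475) (array([-0.0198,  0.1998,  0.    ]), array([0.4743, 0.1775, 0.0865]))
foot corner (array([-0.0008,  0.2133,  0.033 ]), array([0.4972, 0.208 , 0.073 ]))
(array([0.55542289, 0.17025067, 0.08713002]), [0.00043279713835625566, 0.00043279713835584063])
165 [117, 107, 98, 97, 93, 85, 82, 82, 80, 82, 90, 99, 103, 104, 105, 104, 104, 104, 105, 105, 106, 105, 106, 105, 106, 104, 95, 88, 93, 98, 99, 99, 100, 101, 100, 96, 101, 113, 120, 121, 122, 122, 120, 120]
175 [110, 92, 89, 98, 94, 84, 82, 81, 81, 81, 86, 91, 83, 73, 67, 54, 42, 41, 41, 42, 40, 40, 41, 41, 51, 70, 75, 81, 94, 99, 100, 101, 102, 102, 100, 99, 1
[... 347 characters left out ...]
5, 77, 82, 93, 99, 100, 100, 101, 101, 100, 99, 110, 121, 122, 121, 120, 119, 120, 121]
205 [120, 117, 108, 98, 95, 90, 83, 80, 80, 79, 83, 90, 82, 64, 58, 63, 65, 64, 64, 65, 64, 64, 64, 64, 63, 61, 63, 79, 95, 100, 101, 101, 102, 102, 97, 95, 105, 117, 121, 119, 118, 118, 117, 117]
220 [118, 117, 108, 98, 96, 90, 82, 80, 81, 78, 78, 72, 61, 58, 79, 99, 109, 113, 113, 113, 113, 113, 113, 112, 112, 109, 102, 88, 88, 98, 101, 101, 103, 101, 97, 94, 105, 118, 121, 122, 123, 124, 124, 124]
235 [118, 119, 117, 110, 100, 91, 82, 79, 78, 77, 77, 76, 70, 68, 80, 97, 108, 113, 113, 112, 113, 112, 112, 112, 112, 109, 100, 88, 90, 99, 100, 102, 103, 102, 98, 98, 108, 116, 118, 116, 117, 118, 119, 121]
```

View pics/cw6.png

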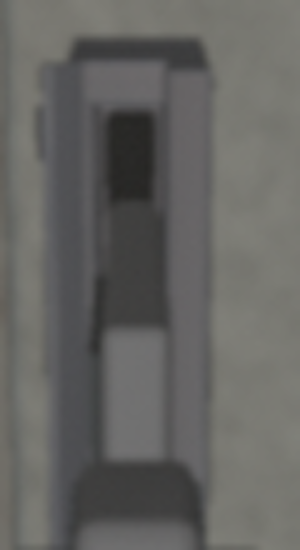

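```bash
python3 - <<'E'
from h import *
def fr(fn,tcp,rot):
    f=load(fn);R=Ro.from_euler('xyz',rot,degrees=True);tcp=np.array(tcp)
    def g(u,v,z):
        p=onz(f,u,v,z);return p.round(4),(R.inv().apply(p-tcp)*1000).round(2)
    return g
a=fr('w5',[.4819,.0824,.3328],[-90.09,1.03,-6.95]);b=fr('w6',[.4941,.1752,.2863],[-90.03,.04,-7.06])
print('w6 shelf in 182',b(283.3,182,.048),'out',b(291.6,182,.048)); print('shelf in 220',b(283.8,220,.048),'235',b(283.8,235,.048))
print('lip edges 182',b(268.6,182,.04),b(271.3,182,.04))
print('slot end far',b(276,170.5,.04),'bay end',b(276,162.0,.04), b(287,163.5,.048))
print('foot edge',b(277,190,.0696),'foot mid',b((270.7+283)/2,205,.0696))
print('w5 lip',a(278,75,.04),a(279.7,75,.04))
E
```

```text
w6 shelf in 182 (array([0.502 , 0.2077, 0.048 ]), array([  3.99, 238.28,  33.36])) out (array([0.5072, 0.2071, 0.048 ]), array([  9.27, 238.28,  33.36]))
shelf in 220 (array([0.4993, 0.1826, 0.048 ]), array([  4.45, 238.29,   8.07])) 235 (array([0.4981, 0.1722, 0.048 ]), array([  4.51, 238.3 ,  -2.4 ]))
lip edges 182 (array([0.4923, 0.2074, 0.04  ]), array([ -5.56, 246.29,  31.86])) (array([0.4941, 0.2072, 0.04  ]), array([ -3.78, 246.29,  31.86]))
slot end far (array([0.4981, 0.2143, 0.04  ]), array([ -0.67, 246.28,  39.47])) bay end (array([0.4988, 0.2198, 0.04  ]), array([ -0.66, 246.28,  45.  ])) (array([0.5057, 0.2191, 0.048 ]), array([  6.24, 238.27,  45.08]))
foot edge (array([0.4979, 0.2076, 0.0696]), array([-2.0000e-02,  2.1668e+02,  3.2770e+01])) foot mid (array([0.4968, 0.1988, 0.0696]), array([-1.1000e-01,  2.1669e+02,  2.3880e+01]))
w5 lip (array([0.4898, 0.1847, 0.04  ]), array([  0.74, 292.67, 102.95])) (array([0.491 , 0.1845, 0.04  ]), array([  1.99, 292.65, 102.95]))
```

Both wrist positions agree: the slot centre is 3.2 mm along tool z and about −0.2 mm in x from here. The linkage will clear the bottle by about 38 mm. Shift across, then enter in small steps.

```bash
python3 -m jog '{"gripper":[255,255,255,255,255],"linear":[[-0.0002,0,0.0034],[0,0.006,0],[0,0.008,0],[0,0,0],[0,0,0]],"rotation":[[0,-0.1,0],[0,0,0],[0,0,0],[0,0,0],[0,0,0]]}'; python3 -c "
from h import *
st();plan([.4943,.1785,.25],-6.9,step=.03)"
```

```text
time: 6.65
tcp_pos: [0.4947, 0.1794, 0.2729]
ee_rot: [-90.0, -0.1, -6.9]
force: [0.6, 0.1, -0.6]
gripper_width: 0.0088
t 6.65 tcp [0.4947 0.1794 0.2729] rot [-89.95  -0.13  -6.92] F [ 0.58  0.14 -0.61] M [-0.04  0.03 -0.04] w 0.0088
1 rows
[[-0.0003, 0.0229, -0.0009]]
[[-0.05, -0.02, 0.13]]
```

```bash
python3 -m jog '{"gripper":[255,255,255,255,255,255],"linear":[[-0.0004,0.002,-0.0009],[0,0.004,0],[0,0.004,0],[0,0.004,0],[0,0,0],[0,0,0]],"rotation":[[0,0,0.1],[0,0,0],[0,0,0],[0,0,0],[0,0,0],[0,0,0]]}'; python3 -c "
from h import *
st();plan([.4943,.1785,.25],-6.9,step=.03)"
```

```text
time: 7.15
tcp_pos: [0.494, 0.1784, 0.257]
ee_rot: [-90.0, 0.0, -6.9]
force: [0.3, 0.1, 0.7]
gripper_width: 0.0084
t 7.15 tcp [0.494  0.1784 0.257 ] rot [-8.996e+01  1.000e-02 -6.920e+00] F [0.34 0.06 0.67] M [ 0.   -0.05  0.02] w 0.0084
1 rows
[[0.0003, 0.007, 0.0002]]
[[-0.04, -0.02, -0.01]]
```

The foot is now below the rim and shelf tops with no contact force. Continue down to the sled.

```bash
python3 -m jog '{"gripper":[255,255,255,255,255],"linear":[[0.0002,0.004,0],[0,0.004,0],[0,0.003,0],[0,0,0],[0,0,0]],"rotation":[[0,0,0],[0,0,0],[0,0,0],[0,0,0],[0,0,0]]}' 80; python3 -c "
from h import *
st();snap('side','s7');crop('s7',190,160,370,320,4.4,'cs7')"
```

```text
time: 7.57
tcp_pos: [0.4943, 0.1783, 0.2449]
ee_rot: [-90.0, 0.0, -6.9]
force: [-0.1, 0.1, -0.7]
gripper_width: 0.0084
t 7.57 tcp [0.4943 0.1783 0.2449] rot [-8.996e+01  1.000e-02 -6.920e+00] F [-0.11  0.06 -0.72] M [ 0.03 -0.01 -0.04] w 0.0084
```

View pics/cs7.png

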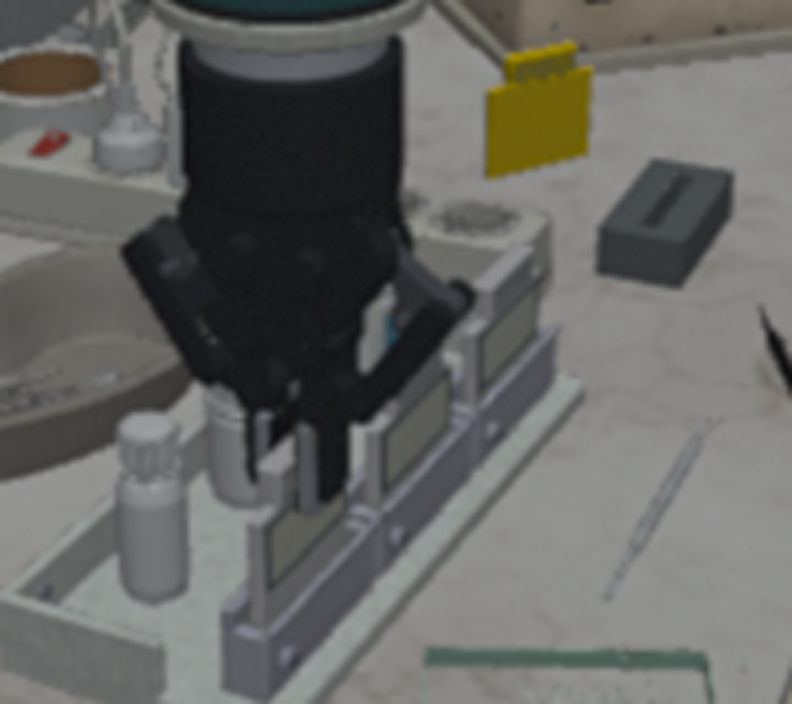

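The foot is in the slot behind the lip, label to the front, jars undisturbed. Now press the sled in 2 mm steps while watching the force.

```bash
python3 -m jog '{"gripper":[255,255,255],"linear":[[0,0.002,0],[0,0.002,0],[0,0,0]],"rotation":[[0,0,0],[0,0,0],[0,0,0]]}'; python3 -c "
from h import *
st()"; python3 -m jog '{"gripper":[255,255,255],"linear":[[0,0.002,0],[0,0.001,0],[0,0,0]],"rotation":[[0,0,0],[0,0,0],[0,0,0]]}'; python3 -c "
from h import *
st()"
```

```text
time: 7.87
tcp_pos: [0.4945, 0.1784, 0.2414]
ee_rot: [-89.9, -0.0, -6.9]
force: [-2.6, -0.8, 3.7]
gripper_width: 0.0086
t 7.87 tcp [0.4945 0.1784 0.2414] rot [-8.994e+01 -4.000e-02 -6.920e+00] F [-2.55 -0.78  3.68] M [-0.1   0.46 -0.03] w 0.0086
time: 8.12
tcp_pos: [0.4946, 0.1784, 0.239]
ee_rot: [-89.9, -0.1, -6.9]
force: [-0.8, -0.8, 5.6]
gripper_width: 0.0083
t 8.12 tcp [0.4946 0.1784 0.239 ] rot [-8.993e+01 -8.000e-02 -6.920e+00] F [-0.83 -0.82  5.64] M [-0.14  0.52  0.  ] w 0.0083
```

```bash
python3 -m jog '{"gripper":[255,255,255],"linear":[[0,0.0015,0],[0,0.001,0],[0,0,0]],"rotation":[[0,0,0],[0,0,0],[0,0,0]]}'; python3 -c "
from h import *
st()"; python3 -m jog '{"gripper":[255,255,255],"linear":[[0,0.001,0],[0,0,0],[0,0,0]],"rotation":[[0,0,0],[0,0,0],[0,0,0]]}'; python3 -c "
from h import *
st()"
```

```text
time: 8.37
tcp_pos: [0.4946, 0.1784, 0.2371]
ee_rot: [-89.9, -0.1, -6.9]
force: [-3.3, -0.3, 7.4]
gripper_width: 0.0089
t 8.37 tcp [0.4946 0.1784 0.2371] rot [-89.92  -0.09  -6.92] F [-3.28 -0.27  7.38] M [-0.16  0.68 -0.01] w 0.0089
time: 8.62
tcp_pos: [0.4946, 0.1784, 0.237]
ee_rot: [-89.9, -0.1, -6.9]
force: [-2.7, 0.2, 6.3]
gripper_width: 0.0083
t 8.62 tcp [0.4946 0.1784 0.237 ] rot [-89.92  -0.1   -6.92] F [-2.67  0.2   6.28] M [-0.23  0.75 -0.  ] w 0.0083
```

```bash
python3 -m jog '{"gripper":[255,255,255],"linear":[[-0.0002,0.0015,0],[0,0.001,0],[0,0,0]],"rotation":[[0,0,0],[0,0,0],[0,0,0]]}'; python3 -c "
from h import *
st()"; python3 -m jog '{"gripper":[255,255],"linear":[[0,0.0015,0],[0,0.0015,0]],"rotation":[[0,0,0],[0,0,0]]}'; python3 -c "
from h import *
st()"
```

```text
time: 8.87
tcp_pos: [0.4947, 0.1785, 0.2364]
ee_rot: [-89.9, -0.2, -6.9]
force: [-3.9, -2.2, 7.0]
gripper_width: 0.0084
t 8.87 tcp [0.4947 0.1785 0.2364] rot [-89.91  -0.18  -6.91] F [-3.91 -2.21  7.04] M [-0.32  0.86 -0.02] w 0.0084
time: 9.03
tcp_pos: [0.495, 0.1786, 0.2357]
ee_rot: [-89.9, -0.2, -6.9]
force: [-14.5, -4.3, 30.1]
gripper_width: 0.0085
t 9.03 tcp [0.495  0.1786 0.2357] rot [-89.89  -0.24  -6.91] F [-14.53  -4.27  30.12] M [-0.87  2.69 -0.02] w 0.0085
```

That is the hard stop (30 N). Ease off slightly and correct the sideways load.

```bash
python3 -m jog '{"gripper":[255,255],"linear":[[-0.0005,0,0],[0,0,0]],"rotation":[[0,0,0],[0,0,0]]}'; python3 -c "
from h import *
st()"; python3 -m jog '{"gripper":[255,255],"linear":[[-0.0004,0.0004,0],[0,0,0]],"rotation":[[0,0,0.2],[0,0,0]]}'; python3 -c "
from h import *
st()"
```

```text
time: 9.2
tcp_pos: [0.4945, 0.1785, 0.2371]
ee_rot: [-89.9, -0.3, -6.9]
force: [-3.7, -1.6, 7.3]
gripper_width: 0.0083
t 9.2 tcp [0.4945 0.1785 0.2371] rot [-89.9   -0.26  -6.92] F [-3.7  -1.64  7.26] M [-0.22  0.84 -0.02] w 0.0083
time: 9.37
tcp_pos: [0.4944, 0.1785, 0.2378]
ee_rot: [-89.9, -0.2, -6.9]
force: [-1.9, -0.9, 5.6]
gripper_width: 0.0089
t 9.37 tcp [0.4944 0.1785 0.2378] rot [-89.89  -0.18  -6.92] F [-1.92 -0.92  5.64] M [-0.35  0.39  0.03] w 0.0089
```

```bash
python3 -m jog '{"gripper":[255,255],"linear":[[-0.0001,0.0015,0],[0,0.001,0]],"rotation":[[0,0,0.1],[0,0,0]]}'; python3 -c "
from h import *
st()"; python3 -m jog '{"gripper":[255],"linear":[[0,0.001,0]],"rotation":[[0,0,0]]}'; python3 -c "
from h import *
st()"
```

```text
time: 9.53
tcp_pos: [0.4947, 0.1784, 0.2364]
ee_rot: [-89.9, -0.2, -6.9]
force: [-2.9, -1.6, 8.5]
gripper_width: 0.0082
t 9.53 tcp [0.4947 0.1784 0.2364] rot [-89.88  -0.18  -6.92] F [-2.91 -1.64  8.54] M [-0.26  0.74  0.03] w 0.0082
time: 9.62
tcp_pos: [0.4948, 0.1784, 0.2359]
ee_rot: [-89.9, -0.2, -6.9]
force: [-5.1, -3.3, 17.2]
gripper_width: 0.0087
t 9.62 tcp [0.4948 0.1784 0.2359] rot [-89.87  -0.2   -6.92] F [-5.15 -3.27 17.22] M [-0.33  1.08 -0.11] w 0.0087
```

17 N against the stop, with a modest side load. Camera calls hold the last target, so I'll use them to see whether the force is steady and to check the fit.

```bash
python3 -c "
from h import *
snap('side','s8');st();snap('top','t8');st();snap('wrist','w8');st()
crop('s8',190,160,370,320,4.4,'cs8');crop('w8',235,150,325,300,3.9,'cw8')
# bar height from side+... jars shift
for n in ('top0','t8'): crop(n,170,175,300,245,6,'c'+n)"
```

```text
t 9.67 tcp [0.4948 0.1784 0.2359] rot [-89.87  -0.2   -6.92] F [-4.13 -1.55 10.35] M [-0.35  0.94 -0.01] w 0.0083
t 9.72 tcp [0.4948 0.1784 0.236 ] rot [-89.87  -0.2   -6.92] F [-3.83 -1.8   9.76] M [-0.32  0.81  0.06] w 0.0086
t 9.77 tcp [0.4948 0.1784 0.236 ] rot [-89.87  -0.21  -6.92] F [-4.13 -1.89  9.71] M [-0.34  0.84 -0.04] w 0.0085
```

View pics/cs8.png

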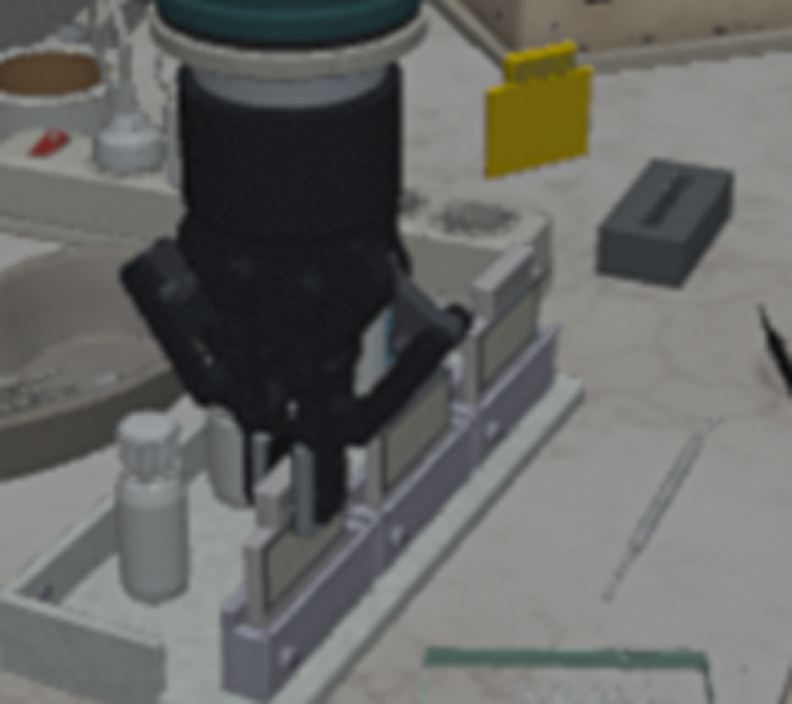

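View pics/cw8.png

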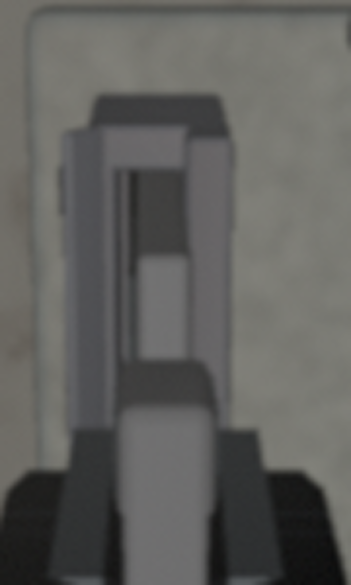

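View pics/w8.png

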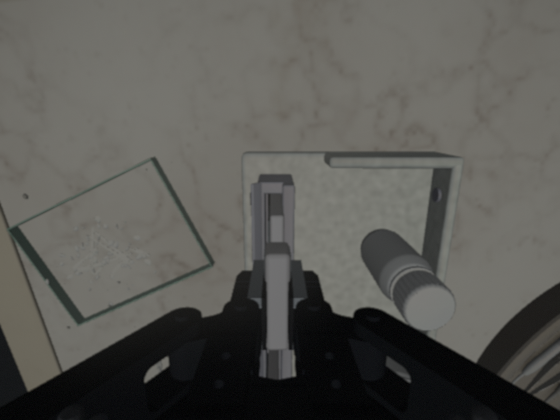

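The holder is seated against the shelf side of the slot. It hasn't slipped: the bar edge is at v≈242 and the shoulder at v≈215, as before. The hold is steady at about 10 N. One small correction towards mid-slot with a little more press.

```bash
python3 -m jog '{"gripper":[255,255],"linear":[[-0.0008,0.0008,0],[-0.0003,0.0012,0]],"rotation":[[0,0,0.1],[0,0,0.1]]}'; python3 -c "
from h import *
st();snap('wrist','w9');st();snap('top','t9');st()"
```

```text
time: 9.93
tcp_pos: [0.4944, 0.1785, 0.2359]
ee_rot: [-89.8, -0.2, -6.9]
force: [-1.2, -3.8, 15.9]
gripper_width: 0.0088
t 9.93 tcp [0.4944 0.1785 0.2359] rot [-89.84  -0.19  -6.92] F [-1.23 -3.76 15.89] M [-0.71  0.37  0.05] w 0.0088
t 9.98 tcp [0.4944 0.1785 0.2359] rot [-89.85  -0.2   -6.92] F [-1.33 -3.92 12.4 ] M [-0.71  0.33 -0.02] w 0.0087
t 10.03 tcp [0.4944 0.1785 0.236 ] rot [-89.85  -0.2   -6.92] F [-1.54 -3.58 13.43] M [-0.61  0.29 -0.05] w 0.0088
```

Steady at about 13 N with little side load. Last check: bar height from two views, slot centring, and jar positions.

```bash
python3 - <<'E'
from h import *
snap('side','s9');st();crop('s9',225,235,295,320,7,'cs9');crop('w9',235,150,325,300,3.9,'cw9')
a=cv2.imread('pics/side0.png').astype(int);b=cv2.imread('pics/s9.png').astype(int)
# bottle & its surroundings unchanged?
print('bottle diff side',np.abs(a-b)[250:300,212:236].mean())
E
```

```text
t 10.08 tcp [0.4944 0.1785 0.236 ] rot [-89.85  -0.2   -6.92] F [-2.08 -3.15 12.13] M [-0.68  0.32 -0.02] w 0.0084
bottle diff side 11.624166666666667
```

View pics/cs9.png

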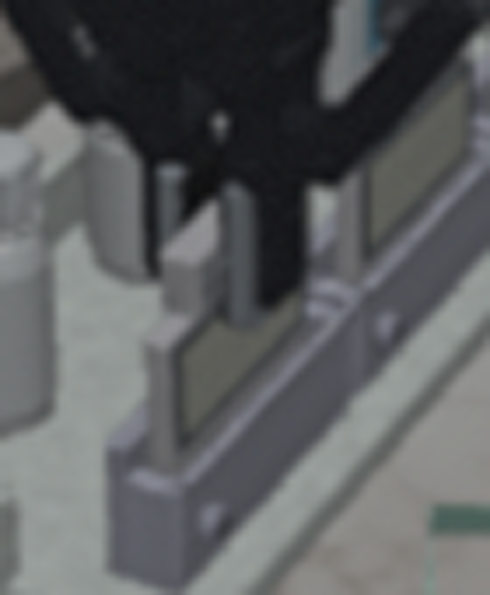

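View pics/cw9.png

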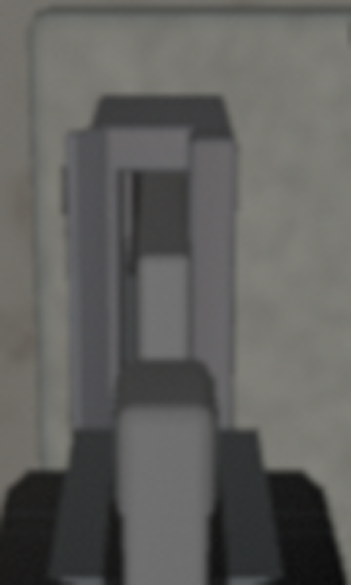

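View pics/t9.png

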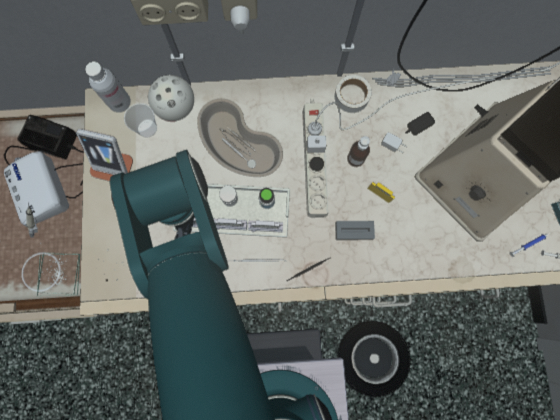

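```bash
python3 - <<'E'
from h import *
s=load('s9');w=load('w9')
x,e=tri((s,225+190/7-.4,235+258/7-.4),(w,235+167/3.9-.4,150+401/3.9-.4)); print('bar top near end',x.round(4),np.round(e,4),'expected z .088; centre in bay',(x[2]-.034-.012).round(4))
for n in('side0','s9'):
    g=cv2.cvtColor(cv2.imread('pics/%s.png'%n),cv2.COLOR_BGR2GRAY);print(n,g[285,210:240].tolist())
st()
E
```

```text
bar top near end [0.4962 0.2002 0.0874] [0.0019 0.0019] expected z .088; centre in bay 0.0414
side0 [90, 89, 90, 89, 89, 94, 93, 85, 89, 96, 99, 102, 104, 106, 107, 106, 106, 104, 103, 100, 96, 90, 93, 118, 135, 139, 140, 139, 139, 138]
s9 [99, 98, 99, 98, 98, 104, 104, 93, 98, 104, 109, 113, 114, 116, 117, 118, 117, 115, 113, 111, 106, 100, 102, 132, 150, 155, 154, 154, 153, 153]
t 10.08 tcp [0.4944 0.1785 0.236 ] rot [-89.85  -0.2   -6.92] F [-2.08 -3.15 12.13] M [-0.68  0.32 -0.02] w 0.0084
```

The two-view bar height puts holder_center about 41.4 mm above the bay's origin, so the sled is fully down. The bottle's edges are unchanged; that picture is only brighter. Handing in.

```bash
python3 -c "
from plant import r
print(r.hand_in())
from h import *
st()"
```

```text
the job is handed in; nothing more can be done
None
the job is handed in; nothing more can be done
```

I took the white holder out of its stand and pushed its foot down behind the lip of the empty bay, the leftmost one, with the label to the front. I pressed it to the sled's hard stop and handed it in at about 10 s, still gripped and pressed home. The hand-in gives no verdict, so I can't confirm the result beyond these checks:

- **Seating:** Bar height from the side and wrist views puts the holder's centre about 41.4 mm above the bay's origin (fully down is 42). The robot's own position reading gives 41.3. The two views' lines missed each other by about 2 mm each, so the height is only that certain.
- **Force:** Steady push was about 12–13 N, with 2–4 N sideways. The highest reading was about 34 N in all (30 N down), when it first met the stop; the limit is 50 N.
- **Fit:** It's upright to within about 0.2°, in line with the bay to within about 1°, and hadn't slipped in the grip. The last wrist view still shows it nearer the shelf side of the slot, about 1 mm off centre, even after I nudged it towards the middle.
- **Jars:** The bottle's edges are where they were in the side view. The powder and gel jars stand in place in the last top view, which I checked only by eye.

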